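# Seat a bushing in the V-block and hold it down for checking

### The job

Take the bronze bushing up and off the peg it hangs on and lay it in the V of the iron V-block, centred along the block, without letting it touch the drawer. Press it down with a steady push of about 15 newtons on top of its own weight, so that it bears firmly on both faces of the V, and finish while still holding it pressed there. Do not press much harder, and do not disturb the micrometer, the thimble or the tilting bin.

Things in the scene. Friction and masses are not known exactly. Their poses are not given: they have to be found in the camera images.
- bushing: Bronze guide bushing, a plain tube: outer diameter 50 mm, bore 38 mm, length 60 mm, about 0.43 kg. Origin at its centre, on the tube's axis, which is the body's x axis (level, along the peg, at the start); it may be rolled about that axis, and is the same either way round. It hangs with the top of its bore on the peg, its axis 14 mm below the peg's.
- stand: Fixed steel stand: foot 85 x 70 x 10 mm, origin at the centre of its underside, z up. A post 14 (x) by 16 mm (y), 134 mm high, stands 30 mm to the +x side of the origin. A level round peg, 10 mm in diameter, runs from the post to the stand's -x, its axis 130 mm above the underside, and ends in an upturned tip. The bushing hangs between post and tip.
- peg_mid (a point): Point on the peg's axis at the middle of the bushing's place: 14 mm to the -x side of the stand's origin, 130 mm above its underside. Axes as the stand's.
- peg_tip (a point): Top of the peg's upturned tip (10 mm thick), 56 mm to the -x side of the stand's origin and 15 mm above the peg's axis. To pass it the hanging bushing must be raised 10 to 28 mm (19 mm is the middle), then drawn off level towards the stand's -x by at least 85 mm.
- vblock: Fixed cast iron V-block on the drawer floor, 60 mm long (x), 43 mm wide (y), 36.5 mm high; origin at the centre of its underside, z up. The 90 degree V runs the whole length along x, opens upwards, is 41 mm wide at the top, and its bottom line lies 16 mm above the underside. The faces are ground smooth and lightly oiled (slippery).
- v_seat (a point): Where the bushing's centre lies when it is seated centrally in the V: 51.4 mm above the V-block's underside, over its middle. Axes as the V-block's (x along the V).
- v_face_left: The half of the V-block with the V face on its +y side, fixed to the block; origin and axes as the V-block's.
- v_face_right: The half of the V-block with the V face on its -y side, fixed to the block; origin and axes as the V-block's.
- drawer: Fixed red steel drawer, open on top, 440 mm (x) by 860 mm (y), walls 50 mm high and 4 mm thick; origin at the centre of its underside, its floor 4 mm above that. The stand, V-block and bystanders stand on its floor.
- depth_mic: Bystander: loose blued steel depth micrometer lying flat, a T: base bar 80 mm along its y, barrel reaching 100 mm to its +x, thin rod 41 mm to its -x, 17 mm high; origin under the middle of the base bar.
- thimble: Bystander: loose chrome micrometer thimble standing upright, 20 mm in diameter, 38 mm high; origin at the centre of its underside.
- bin_edge (a point): Bystander: middle of the top of the raised edge of the red tilting bin (240 mm wide in y, 58 mm deep) that is hinged on the drawer's front edge near the robot and holds two brass gauges. It swings easily if pushed; it stays below 125 mm height.
Not all that is in view belongs to the job. Several things have the shape of the stand; the one meant has the colours described above.

How it is judged (in metres and radians):
On the way:
1. the bushing is held by the fingers, clear of the peg and stand (contact force between bushing and stand below 0.05 N and contact force between the fingers and bushing above 1 N and distance between bushing and peg_mid above 0.09 m and height (world z) of bushing above 0.07 m), for 0.2 s.
At the end, for the whole second after the job is handed in: Bushing at rest in the V, within 12 mm of the middle lengthwise, 3 mm of its seat sideways and in height, 0.06 rad in direction; pressed by the robot with over 4 N on each V face (its weight alone: under 3.5 N) and under 60 N on the block, held so for the last second (x of bushing in the frame of v_seat between -0.012 and 0.012 m and y of bushing in the frame of v_seat between -0.003 and 0.003 m and z of bushing in the frame of v_seat between -0.003 and 0.003 m and angle between the x axis of bushing and the x axis of vblock, either way round below 0.06 rad and contact force between bushing and v_face_left above 4 N and contact force between bushing and v_face_right above 4 N and contact force between bushing and vblock below 60 N and contact force between any of the fingers, the arm and bushing above 2 N and contact force between bushing and stand below 0.05 N and linear speed of bushing below 0.01 m/s and angular speed of bushing below 0.1 rad/s); the arm keeps its last pose, push and grip.
It fails at once if the bushing touches the drawer (contact force between bushing and drawer above 0.05 N).
It fails at once if the bushing is slammed or pressed hard on the V-block (over 60 N) (contact force between bushing and vblock above 60 N).
It fails at once if the depth micrometer is moved over 15 mm (distance of depth_mic from where it was at the start of the episode above 0.015 m).
It fails at once if the thimble is moved over 15 mm (distance of thimble from where it was at the start of the episode above 0.015 m).
It fails at once if the tilting bin is moved over 15 mm (distance of bin_edge from where it was at the start of the episode above 0.015 m).
It also fails if it takes over 45 s, if anything falls off the work surface, if the arm or the gripper's body presses on something with over 40 N, if the wrist force passes 120 N, or if a joint passes its speed limit or range.

### The arm

A 6-joint arm with a two-finger parallel gripper is mounted at the origin on the work surface. World frame = base frame: x ahead of the robot, y to its left, z up, the work surface at z = 0. Lengths are in mm, angles in rad, forces in N, time in s.
With the tool pointing down it reaches from about 350 to 875 mm from the base axis. Payload 4.2 kg.
Tool frame: the origin (TCP) lies between the finger pads; the fingertips stand 11 mm ahead of it and the grasp point (between the pads) lies 8 mm behind it (tip_extent is the distance from the TCP to the fingertips, in mm); z points along the fingers, y is the direction in which the jaws open and shut (so a half turn about z gives the same grasp; the last joint's range is limited). The gripper opens to 87 mm and grips with 3 to 60 N. Pads are 19 mm wide; open, the fingers measure 117 mm over their backs; the gripper's body (75 mm by 190 mm) begins 51 mm behind the grasp point.
Start: joints at [-1.078, 0.385, 0.008, 0, -1.194, -0.259], TCP at [144.815, -607.97, 233.55] pointing down, gripper open.
Joint ranges: [-3.14, 3.14], [-1.21, 2.06], [-1.07, 1.41], [-3.16, 2.05], [-2.99, -0.16], [-3.1, 3.1]. Speed limits (rad/s): [2.79, 2.79, 3.14, 3.14, 3.14, 3.14].

### API

Orientations are given as a unit quaternion [w, x, y, z].
In Python, from plant import get_obs, read_camera, camera_info, close_job, tip_extent gives the robot as it stands.
- The arm moves only by the tool servo_tool, never from a script. Its argument "commands" is one flat list of numbers, 7 for each row, row after row: the closure, from 0 (fully open) to 1 (shut), then the shift along the world's x, y, z in cm, then the turn, a rotation vector about the world's x, y, z in rad. A call has 1 to 20 rows; each row shifts and turns the commanded pose from where the row before left it; what a row does not reach is not made up. A row lasts 1/8 s, in which the tool goes at most 62.5 mm and 10.7 degrees, less where a joint would pass 70% of its speed; a pose out of reach is approached as far as the arm can. A call is refused whole if a number of a shift passes 6.25 or a number of a turn 0.188, either way. A call with a gripper value outside its range is refused whole. The fingers move at their own pace and stop on an object; "newtons" is the grip in N (left out, the last holds). Time passes only in rows, so rows that do not move let the fingers close. It gives the time, the measured TCP pose, the force and the opening at its end, in the units of the state.
- get_obs(): the state, without advancing time (a new reading comes with each control period).
- read_camera(name): name is "scene" or "top"; returns (picture, depth): 400x640x3 uint8, red, green, blue; 400x640 float32, mm along the optical axis (not along the pixel's ray), 0 where there is no reading.
- camera_info(name): a dict with "fx", "fy", "cx", "cy" (pixels), "k1" (the pictures are not rectified: a ray, as slopes to the right and down, at radius r is drawn at 1 + k1 r^2 times it, then the intrinsics apply), "T" (4x4, takes a point from camera to world coordinates). Camera axes: x right, y down, z forward; pixel columns grow to the right and rows downward; lengths in mm; the calibration is good to about 2 mm. A picture is of the moment at which its call begins. camera_info takes no time and is no camera call.
- close_job(): hands the job in, once; it reports no verdict.
The state is a dict: "time": time; "q": joint angles; "qvel": joint speeds; "joint_efforts": joint torques, N m; "position": TCP position; "orientation": TCP orientation; "force": force on the tool from outside, world axes, zero at the start; "wrist_torque": the same for the moment, N m; "opening": opening from 0.0 (shut) to 1.0 (fully open).
Only numpy, scipy, OpenCV 4.12 (cv2) and the standard library are available. Lean on these libraries where they do the work, as an engineer would, in place of code of your own. Each camera call takes 0.05 s, during which the arm holds its last target.

## Working session

There is one attempt and no reset: what is moved stays moved. The work goes in short steps, Python scripts to look and compute and a tool call to move; the robot and the scene stay as the last step left them, time stands still between calls to the robot, and variables do not carry over. Pictures are saved under pics/ and viewed, and the job is handed in when it is done.

Besides the shell and the picture viewer there is one more tool, called after "Call:" as name(argument=value, ...), one argument or row to a line, values as JSON. servo_tool: Moves the arm, as the interface text tells. Its arguments: {"type":"object","properties":{"commands":{"type":"array","items":{"type":"number"}},"newtons":{"type":"number"}},"required":["commands"]}

```bash
mkdir -p pics; ls
python3 - <<'E'
from plant import *
import cv2, numpy as np
o=get_obs(); print(o)
for n in ("scene","top"):
    p,d=read_camera(n); np.savez(f"pics/{n}0.npz",p=p,d=d)
    cv2.imwrite(f"pics/{n}0.png",p[:,:,::-1]); print(n,camera_info(n))
E
```

```text
pics
{'time': 0.0, 'q': array([-1.07843013e+00,  3.85558155e-01,  6.63846911e-03, -5.05807193e-04,
       -1.19400606e+00, -2.58588531e-01]), 'qvel': array([ 2.09866003e-04, -1.43308784e-03,  5.40424561e-04, -9.97449579e-05,
       -1.06718584e-03, -3.04462890e-05]), 'joint_efforts': array([ 5.69663607e-04, -3.90667927e+01,  1.87404996e+01,  4.22002763e+00,
        1.09129594e-02, -1.84302512e-04]), 'position': array([ 144.66441506, -607.43437878,  232.46255472]), 'orientation': array([-1.71758899e-04, -1.16530104e-01,  9.93186562e-01,  1.07673373e-03]), 'force': array([ 0.67430944, -0.3381468 , -0.30423066]), 'wrist_torque': array([ 0.02303313,  0.0313151 , -0.01338236]), 'opening': 0.9982394334889605}
scene {'fx': 402.6668956978768, 'fy': 402.6668956978768, 'cx': 315.44805773706145, 'cy': 201.68902655447582, 'k1': -0.07705822985650611, 'T': array([[-4.20545061e-01,  5.18761079e-01, -7.44331105e-01,
         1.14802366e+03],
       [ 9.07248253e-01,  2.34561482e-01, -3.49115337e-01,
         2.41344499e+02],
       [-6.51604187e-03, -8.22111826e-01, -5.69288756e-01,
         6.43766838e+02],
       [ 0.00000000e+00,  0.00000000e+00,  0.00000000e+00,
         1.00000000e+00]])}
top {'fx': 365.5556905424303, 'fy': 365.5556905424303, 'cx': 320.25756428438615, 'cy': 198.2963974137989, 'k1': -0.0041001335951717215, 'T': array([[-1.13258151e-02, -9.98485461e-01,  5.38378162e-02,
         3.98645519e+02],
       [-9.99906943e-01,  1.17185291e-02,  6.98430655e-03,
        -9.03119311e+01],
       [-7.60462856e-03, -5.37537032e-02, -9.98525267e-01,
         1.05781358e+03],
       [ 0.00000000e+00,  0.00000000e+00,  0.00000000e+00,
         1.00000000e+00]])}
```

View pics/scene0.png

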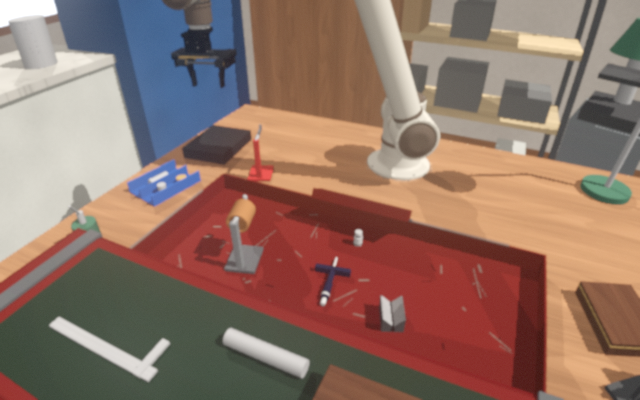

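View pics/top0.png

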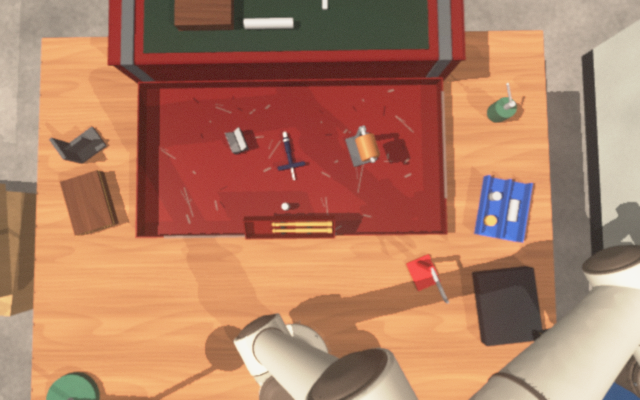

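Stand-shaped candidates in the top view: grey with the bronze tube at (362,146), red at (425,272), and green at (503,108). The grey steel one is in the drawer and carries the bushing, so it fits. V-shaped candidates are the iron-grey one at (236,140) in the drawer and the dark one at (80,147) on the table. The one in the drawer fits. I'll confirm both in enlarged crops.

```bash
cat > h.py <<'E'
import numpy as np, cv2
from plant import *
def ray(n,uv):
    c=camera_info(n); uv=np.atleast_2d(np.array(uv,float))
    K=np.array([[c['fx'],0,c['cx']],[0,c['fy'],c['cy']],[0,0,1]])
    p=cv2.undistortPoints(uv[:,None,:],K,np.array([c['k1'],0,0,0]))[:,0]  # check below
    # model: drawn = s*(1+k1 r^2) same as OpenCV radial k1
    T=np.array(c['T']); d=np.c_[p,np.ones(len(p))]
    return T[:3,3], d@T[:3,:3].T, d
def onz(n,uv,z):
    o,d,_=ray(n,uv); t=(z-o[2])/d[:,2]; return o+d*t[:,None]
def ondepth(n,uv,dep):
    o,d,_=ray(n,uv); return o+d*np.atleast_1d(dep)[:,None]
def proj(n,P):
    c=camera_info(n);T=np.array(c['T']);P=np.atleast_2d(np.array(P,float))
    q=(P-T[:3,3])@T[:3,:3]; s=q[:,:2]/q[:,2:]; r2=(s**2).sum(1,keepdims=True); s=s*(1+c['k1']*r2)
    return np.c_[s[:,0]*c['fx']+c['cx'],s[:,1]*c['fy']+c['cy']]
def cloud(n,p,d):
    v,u=np.mgrid[0:400,0:640]; uv=np.c_[u.ravel(),v.ravel()]
    return ondepth(n,uv,d.ravel()).reshape(400,640,3)
E
python3 - <<'E'
from h import *
t=np.load('pics/top0.npz'); s=np.load('pics/scene0.npz')
def crop(p,x0,y0,w,h,f): return cv2.resize(p[y0:y0+h,x0:x0+w,::-1],None,fx=f,fy=f,interpolation=cv2.INTER_CUBIC)
a=crop(t['p'],215,110,70,60,5.5);b=crop(t['p'],335,110,80,60,5)[:330]
a=cv2.resize(a,(385,330));b=cv2.resize(b,(400,300))
b=cv2.copyMakeBorder(b,0,30,0,0,cv2.BORDER_CONSTANT)
c=crop(s['p'],360,280,70,60,4.5);e=crop(s['p'],210,185,80,60*80//70,4)
c=cv2.resize(c,(385,270));e=cv2.resize(e,(400,270))
cv2.imwrite('pics/crop0.png',np.vstack([np.hstack([a,b]),np.hstack([c,e])]))
E
```

```text
(no output)
```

View pics/crop0.png

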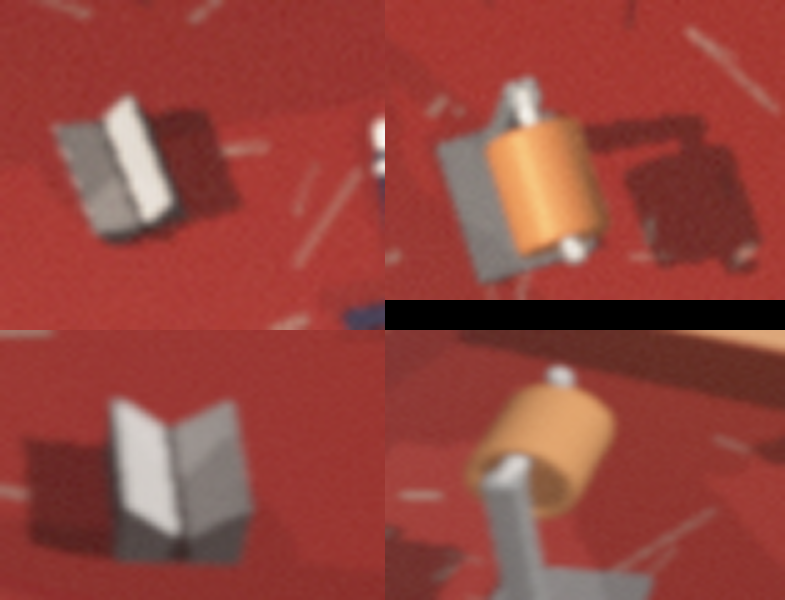

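The crops confirm the grey stand with its post (top crop (522,95)), the peg tip at (572,250) near the robot side, the bronze tube, and the iron V-block. Next I'll measure them.

```bash
cat > m.py <<'E'
from h import *
t=np.load('pics/top0.npz'); s=np.load('pics/scene0.npz')
for n,I in (('top',t),('scene',s)):
    p,d=I['p'],I['d']; C=cloud(n,p,d); hsv=cv2.cvtColor(p,cv2.COLOR_RGB2HSV)
    roi=np.zeros((400,640),bool)
    if n=='top': roi[85:230,145:440]=1
    else: roi[190:340,190:530]=1
    red=roi&((hsv[...,0]<5)|(hsv[...,0]>174))&(hsv[...,1]>150)&(d>0)
    print(n,'floor z median',np.median(C[red][:,2]), np.percentile(C[red][:,2],[5,25,75,95]))
    # bronze
    bro=(hsv[...,0]>8)&(hsv[...,0]<22)&(hsv[...,1]>90)&(d>0)
    b2=np.zeros_like(bro)
    if n=='top': b2[128:170,345:385]=1
    else: b2[190:240,220:262]=1
    bro&=b2
    P=C[bro]; print('bronze n',bro.sum(),'z pct',np.percentile(P[:,2],[2,10,50,90,98]),'mean',P.mean(0))
    r=cv2.minAreaRect(np.argwhere(bro)[:,::-1].astype(np.float32)); print(r)
    grey=(hsv[...,1]<70)&(d>0)
    g=np.zeros_like(bro)
    if n=='top': g[120:160,218:252]=1
    else: g[285:335,370:412]=1
    gb=grey&g; P=C[gb]; print('vblock n',gb.sum(),np.percentile(P[:,2],[2,10,50,90,98]),P.mean(0))
    print(cv2.minAreaRect(np.argwhere(gb)[:,::-1].astype(np.float32)))
    if n=='top':
        g=np.zeros_like(bro); g[118:172,340:385]=1
        gb=grey&g; P=C[gb]; print('stand',gb.sum(),np.percentile(P[:,2],[2,10,50,90,98]))
        for lo,hi in ((0,25),(25,150)):
            m=gb&(C[...,2]>lo)&(C[...,2]<hi); uv=np.argwhere(m)[:,::-1]; print(lo,m.sum(),uv.min(0),uv.max(0),C[m].mean(0))
E
python3 m.py
```

```text
top floor z median 3.5619452944704335 [0.30358014 2.21387639 4.9504812  7.53569532]
bronze n 466 z pct [ 64.5887885  127.18001175 140.74032982 144.83844358 146.27167623] mean [ 579.1718619  -203.1142553   135.39052602]
((366.7615051269531, 146.37156677246094), (25.66974449157715, 19.44387435913086), 73.3007583618164)
vblock n 338 [18.8835933  21.60872487 30.3830908  38.97450048 41.52987607] [620.54274269 153.5493796   30.05705033]
((236.2069091796875, 140.51724243164062), (22.654830932617188, 15.598408699035645), 68.19859313964844)
stand 353 [  9.89560707  11.5493159   14.26379615 137.75878832 146.78286797]
0 259 [346 127] [376 165] [ 588.88521352 -182.41435304   13.38243745]
25 94 [356 126] [375 162] [ 602.14316405 -197.4709843   126.72821491]
scene floor z median 4.817044111874225 [  2.6022284    3.85043551   6.13684342 159.01941956]
bronze n 566 z pct [  5.83735314 102.55319701 137.90101907 145.41232825 146.4065487 ] mean [ 578.96360399 -200.6791059   128.83324921]
((241.50003051757812, 214.00001525878906), (23.255107879638672, 31.752164840698242), 26.56505012512207)
vblock n 730 [ 8.87549579 18.0895552  29.6737818  39.46126004 41.65801568] [627.04552625 157.25192886  28.99924695]
((392.5, 313.0), (25.0, 34.0), 0.0)
```

```bash
cat > m2.py <<'E'
from h import *
from scipy.optimize import least_squares
import sys
tag=sys.argv[1] if len(sys.argv)>1 else '0'
t=np.load(f'pics/top{tag}.npz'); s=np.load(f'pics/scene{tag}.npz')
for n,I in (('top',t),('scene',s)):
    p,d=I['p'],I['d']; C=cloud(n,p,d); hsv=cv2.cvtColor(p,cv2.COLOR_RGB2HSV)
    bro=(hsv[...,0]>8)&(hsv[...,0]<22)&(hsv[...,1]>90)&(d>0)
    b2=np.zeros_like(bro)
    if n=='top': b2[128:170,345:385]=1
    else: b2[190:240,220:262]=1
    m=cv2.erode((bro&b2).astype(np.uint8),np.ones((3,3)))>0
    P=C[m&(C[...,2]>115)]
    def res(q):  # x0,y0,z0,yaw
        u=np.array([np.cos(q[3]),np.sin(q[3])]); nn=np.array([-u[1],u[0]])
        lat=(P[:,:2]-q[:2])@nn; return np.hypot(lat,P[:,2]-q[2])-25
    q0=[580,-203,120,np.deg2rad(15)]
    # tie along-axis gauge
    f=least_squares(lambda q:np.r_[res(q),0.01*(np.array(q[:2])-q0[:2])],q0,loss='soft_l1')
    q=f.x; u=np.array([np.cos(q[3]),np.sin(q[3])]); a=(P[:,:2]-q[:2])@u
    al=(C[bro&b2&(C[...,2]>115)][:,:2]-q[:2])@u
    mid=(al.min()+al.max())/2
    print(n,'bushing fit',q.round(3),'rms',np.std(res(q)).round(2),'len',al.min().round(1),al.max().round(1),'centre',(q[:2]+u*mid).round(1),'deg',np.rad2deg(q[3]).round(2))
    grey=(hsv[...,1]<80)&(d>0); g=np.zeros_like(bro)
    if n=='top': g[120:160,218:252]=1
    else: g[285:326,370:412]=1
    gb=grey&g; m=cv2.erode(gb.astype(np.uint8),np.ones((3,3)))>0
    P=C[m&(C[...,2]>19)]
    def rv(q):
        nn=np.array([-np.sin(q[2]),np.cos(q[2])]); return (20+np.abs((P[:,:2]-q[:2])@nn)-P[:,2]+q[3])*.707
    v0=[620,154,np.deg2rad(20),0]
    f=least_squares(lambda q:np.r_[rv(q),0.01*(np.array(q[:2])-v0[:2])],v0,loss='soft_l1')
    q=f.x; u=np.array([np.cos(q[2]),np.sin(q[2])]); nn=np.array([-u[1],u[0]])
    Q=C[gb&(C[...,2]>17)]; a=(Q[:,:2]-q[:2])@u; b=(Q[:,:2]-q[:2])@nn
    mid=(a.min()+a.max())/2
    print(n,'vblock',q.round(3),'rms',np.std(rv(q)).round(2),'a',a.min().round(1),a.max().round(1),'b',b.min().round(1),b.max().round(1),'ctr',(q[:2]+u*mid).round(1),'deg',np.rad2deg(q[2]).round(2))
E
python3 m2.py
python3 - <<'E'
from h import *
t=np.load('pics/top0.npz');p,d=t['p'],t['d'];C=cloud('top',p,d);hsv=cv2.cvtColor(p,cv2.COLOR_RGB2HSV)
for nm,(r0,r1,c0,c1),z in (('post',(122,140,352,372),138),('tip',(155,168,365,382),149)):
    m=(hsv[r0:r1,c0:c1,1]<90)&(C[r0:r1,c0:c1,2]>115); uv=np.argwhere(m)[:,::-1]+[c0,r0]
    print(nm,m.sum(),uv.min(0),uv.max(0),onz('top',uv.mean(0),z).round(1),C[r0:r1,c0:c1][m].mean(0).round(1))
E
```

```text
top bushing fit [ 5.81235e+02 -2.06968e+02  1.19391e+02  3.02000e-01] rms 1.38 len -31.6 28.9 centre [ 579.9 -207.4] deg 17.3
top vblock [ 6.20100e+02  1.53752e+02  3.84000e-01 -9.20000e-02] rms 1.28 a -29.4 32.4 b -21.9 21.1 ctr [621.5 154.3] deg 22.01
scene bushing fit [ 5.80970e+02 -2.06237e+02  1.20663e+02  2.91000e-01] rms 1.31 len -32.4 30.6 centre [ 580.1 -206.5] deg 16.69
scene vblock [6.19895e+02 1.54265e+02 3.78000e-01 8.52000e-01] rms 1.56 a -30.6 32.8 b -21.9 21.8 ctr [620.9 154.7] deg 21.65
post 55 [359 126] [365 134] [[ 620.6 -192.6  138. ]] [ 621.2 -192.8  135.6]
tip 23 [370 157] [375 162] [[ 543.6 -215.7  149. ]] [ 544.6 -216.5  142.8]
```

The two views agree to about 1 mm:

| Item | Centre (mm) | Axis |
|---|---|---|
| Bushing | (580, -207, 120) | 17.0° |
| V-block | (621, 154.5) | 21.8° |

- **Heights:** the floor is at about z 4 and the bushing's length, axis height and block width all match the given sizes.
- **Tip to post:** this direction reads 16.7°, so the stand's +x points towards +x in the world.
- **Tool:** its jaw axis is at 103.4° and needs 107°, a turn of +0.063 rad.

Call:
servo_tool(
  commands=[0, 3.9, 3.6, 0, 0, 0, 0.0063, 0, 3.9, 3.6, 0, 0, 0, 0.0063, 0, 3.9, 3.6, 0, 0, 0, 0.0063, 0, 3.9, 3.6, 0, 0, 0, 0.0063, 0, 3.9, 3.6, 0, 0, 0, 0.0063, 0, 3.9, 3.6, 0, 0, 0, 0.0063, 0, 3.9, 3.6, 0, 0, 0, 0.0063, 0, 3.9, 3.6, 0, 0, 0, 0.0063, 0, 3.9, 3.6, 0, 0, 0, 0.0063, 0, 3.9, 3.6, 0, 0, 0, 0.0063, 0, 2.8, 2.5, 0, 0, 0, 0, 0, 1.6, 1.5, 0, 0, 0, 0, 0, 0, 0, 0, 0, 0, 0, 0, 0, 0, 0, 0, 0, 0],
  newtons=40,
)

```text
time: 1.85
position: [578.0, -208.6, 233.4]
orientation: [-0.0, -0.147, 0.989, 0.0]
force: [0.6, -0.8, 0.2]
opening: 0.997
```

Call:
servo_tool(
  commands=[0, 0.2, 0.16, -2, 0, 0, 0, 0, 0, 0, -2.5, 0, 0, 0, 0, 0, 0, -2.5, 0, 0, 0, 0, 0, 0, -1.5, 0, 0, 0, 0, 0, 0, -1.5, 0, 0, 0, 0, 0, 0, -1, 0, 0, 0, 0, 0, 0, -0.64, 0, 0, 0, 0, 0, 0, 0, 0, 0, 0, 0, 0, 0, 0, 0, 0, 0],
)

```text
time: 2.98
position: [581.2, -206.4, 117.7]
orientation: [0.001, -0.148, 0.989, -0.0]
force: [-1.0, 0.4, -0.5]
opening: 0.997
```

```bash
cat > snap.py <<'E'
from h import *
import sys
tag=sys.argv[1]; zs=[int(x) for x in sys.argv[2:10]]
out=[]
for n,(x,y,w,h) in (('top',zs[:4]),('scene',zs[4:])):
    p,d=read_camera(n); np.savez(f'pics/{n}{tag}.npz',p=p,d=d)
    c=cv2.resize(p[y:y+h,x:x+w,::-1],(390,int(390*h/w)),interpolation=cv2.INTER_CUBIC); out.append(c)
H=max(o.shape[0] for o in out)
cv2.imwrite(f'pics/c{tag}.png',np.hstack([cv2.copyMakeBorder(o,0,H-o.shape[0],0,0,cv2.BORDER_CONSTANT) for o in out]))
o=get_obs(); print(o['time'],o['position'].round(1),o['force'].round(2),o['wrist_torque'].round(3),o['opening'])
E
python3 snap.py 1 310 90 120 110 190 150 120 110
```

```text
3.075 [ 581.2 -206.4  117.7] [-0.63 -0.63 -0.67] [-0.004  0.082  0.002] 1.0030727565442081
```

View pics/c1.png

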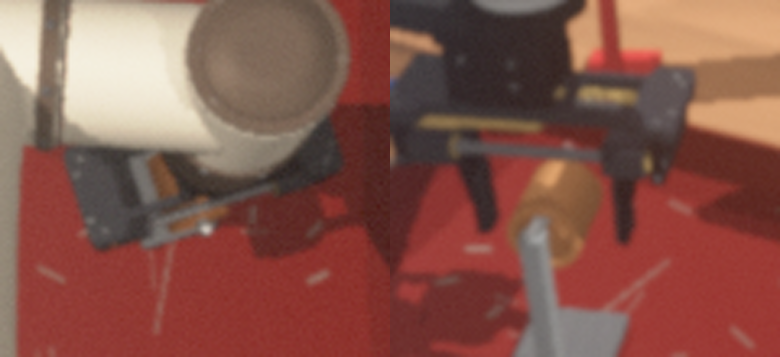

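The right crop shows the fingers at (487,215) and (625,225), straddling the bushing at (555,215) evenly, with the force near zero. I'll close now.

Call:
servo_tool(
  commands=[0.3, 0, 0, 0, 0, 0, 0, 0.4, 0, 0, 0, 0, 0, 0, 1, 0, 0, 0, 0, 0, 0, 1, 0, 0, 0, 0, 0, 0, 1, 0, 0, 0, 0, 0, 0, 1, 0, 0, 0, 0, 0, 0],
  newtons=40,
)

```text
time: 3.82
position: [580.8, -206.4, 117.1]
orientation: [-0.0, -0.148, 0.989, 0.0]
force: [0.7, 0.3, -0.1]
opening: 0.565
```

Call:
servo_tool(
  commands=[1, 0, 0, 0.3, 0, 0, 0, 1, 0, 0, 0.4, 0, 0, 0, 1, 0, 0, 0.4, 0, 0, 0, 1, 0, 0, 0.4, 0, 0, 0, 1, 0, 0, 0.4, 0, 0, 0, 1, 0, 0, 0, 0, 0, 0, 1, 0, 0, 0, 0, 0, 0],
)

```text
time: 4.7
position: [580.7, -206.3, 136.1]
orientation: [-0.0, -0.148, 0.989, 0.0]
force: [0.3, -0.5, -3.0]
opening: 0.564
```

```bash
python3 snap.py 2 310 90 120 110 190 150 120 110
```

```text
4.8 [ 580.7 -206.4  135.9] [-0.49  0.08 -3.47] [-0.014 -0.033 -0.014] 0.5642169511572994
```

View pics/c2.png

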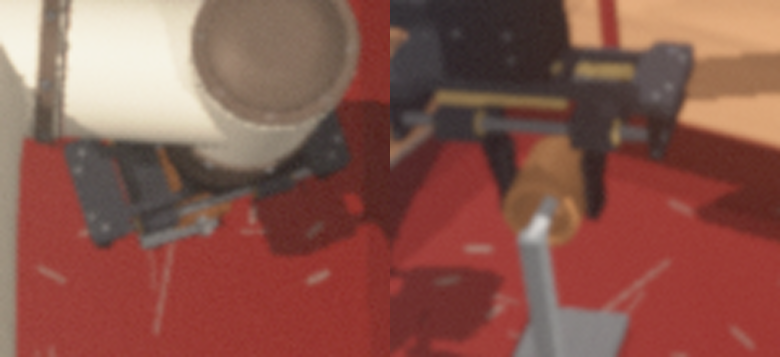

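The right crop shows the bushing raised with the peg's post end at (540,225) inside the bore, and the load is about 3.5–4 N, so it is held. Now I'll draw it off level along (-0.956, -0.292).

Call:
servo_tool(
  commands=[1, -0.72, -0.22, 0, 0, 0, 0, 1, -1.43, -0.44, 0, 0, 0, 0, 1, -1.43, -0.44, 0, 0, 0, 0, 1, -1.43, -0.44, 0, 0, 0, 0, 1, -1.43, -0.44, 0, 0, 0, 0, 1, -1.43, -0.44, 0, 0, 0, 0, 1, -1.43, -0.44, 0, 0, 0, 0, 1, -1.43, -0.44, 0, 0, 0, 0, 1, -0.72, -0.22, 0, 0, 0, 0, 1, 0, 0, 0, 0, 0, 0, 1, 0, 0, 0, 0, 0, 0],
)

```text
time: 6.18
position: [466.9, -241.6, 136.3]
orientation: [0.0, -0.148, 0.989, -0.0]
force: [-0.8, -0.1, -3.7]
opening: 0.569
```

```bash
python3 snap.py 3 310 90 120 110 180 130 120 110
```

```text
6.275 [ 466.9 -241.5  136.1] [ 0.12  0.82 -3.27] [ 0.004  0.017 -0.011] 0.5662763725187884
```

View pics/c3.png

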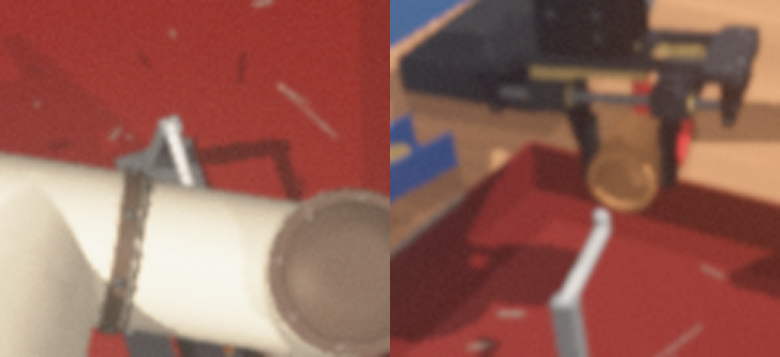

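The left crop shows the peg empty. The right crop shows the bushing at (622,180) in the fingers, off the tip at (600,215). Next I'll raise it and carry it over the V-block.

Call:
servo_tool(
  commands=[1, 0, 0, 2.2, 0, 0, 0, 1, 0, 0, 2.2, 0, 0, 0, 1, 0.7, 1.8, 2.2, 0, 0, 0, 1, 1.4, 3.6, 0, 0, 0, 0.0084, 1, 1.4, 3.6, 0, 0, 0, 0.0084, 1, 1.4, 3.6, 0, 0, 0, 0.0084, 1, 1.4, 3.6, 0, 0, 0, 0.0084, 1, 1.4, 3.6, 0, 0, 0, 0.0084, 1, 1.4, 3.6, 0, 0, 0, 0.0084, 1, 1.4, 3.6, 0, 0, 0, 0.0084, 1, 1.4, 3.6, 0, 0, 0, 0.0084, 1, 1.4, 3.6, 0, 0, 0, 0.0084, 1, 1.4, 3.6, 0, 0, 0, 0.0084, 1, 0.8, 1.9, 0, 0, 0, 0, 1, 0, 0, 0, 0, 0, 0, 1, 0, 0, 0, 0, 0, 0, 1, 0, 0, 0, 0, 0, 0],
)

```text
time: 8.4
position: [621.0, 154.4, 202.3]
orientation: [-0.0, -0.189, 0.982, -0.0]
force: [-0.2, -0.9, -4.1]
opening: 0.564
```

```bash
python3 snap.py 4 180 90 140 130 330 180 140 150
```

```text
8.5 [621.2 154.5 202.4] [ 0.49  1.   -3.96] [ 0.017 -0.041  0.01 ] 0.5598770152503709
```

View pics/c4.png

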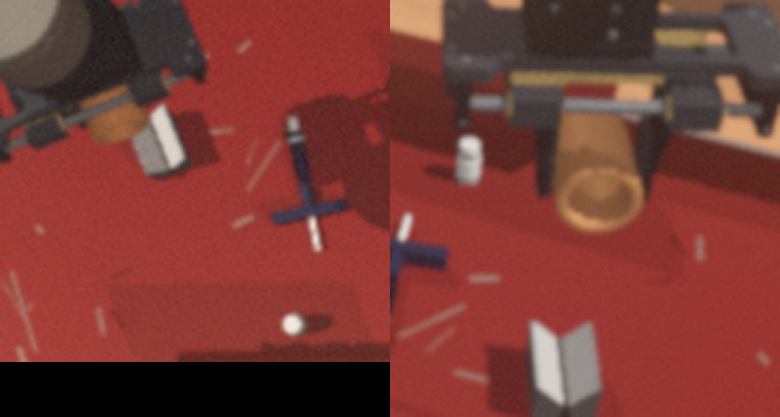

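The bushing is held above the block: in the right crop its near end is at (600,200) and the V is at (565,365). The thimble and the micrometer are clear. I'll check the bushing's offset from the V in the same view before lowering.

```bash
cat > m4.py <<'E'
from h import *
import sys
from scipy.optimize import least_squares
tag=sys.argv[1]; zc=float(sys.argv[2])
for n,roi in (('scene',[int(x) for x in sys.argv[3:7]]),('top',[int(x) for x in sys.argv[7:11]])):
    if not roi: continue
    I=np.load(f'pics/{n}{tag}.npz'); p,d=I['p'],I['d']; C=cloud(n,p,d); hsv=cv2.cvtColor(p,cv2.COLOR_RGB2HSV)
    r=np.zeros((400,640),bool); r[roi[1]:roi[3],roi[0]:roi[2]]=1
    bro=r&(hsv[...,0]>7)&(hsv[...,0]<22)&(hsv[...,1]>90)&(d>0)&(np.linalg.norm(C[...,:2]-[621,154.5],axis=-1)<45)&(abs(C[...,2]-zc)<30)
    P=C[cv2.erode(bro.astype(np.uint8),np.ones((3,3)))>0]
    u=np.array([np.cos(np.deg2rad(21.8)),np.sin(np.deg2rad(21.8))]);nn=np.array([-u[1],u[0]])
    a=(P[:,:2]-[621.2,154.5])@u; b=(P[:,:2]-[621.2,154.5])@nn
    aa=(C[bro][:,:2]-[621.2,154.5])@u
    # outer surface only
    f=least_squares(lambda q:np.hypot(b-q[0]-q[2]*a,P[:,2]-q[1]-q[3]*a)-25,[0,zc,0,0],loss='soft_l1',f_scale=1.5)
    print(n,len(P),'lat,z,yawerr,pitch',f.x.round(3),'along',np.percentile(aa,[0,1,99,100]).round(1),'med res',np.median(abs(f.fun)).round(2))
E
python3 m4.py 4 205 380 205 430 270 200 110 245 145
```

```text
scene 1001 lat,z,yawerr,pitch [-5.00000e-02  2.06622e+02 -2.00000e-02  1.40000e-02] along [-31.  -27.4  28.5  30.1] med res 2.37
top 133 lat,z,yawerr,pitch [  9.535 222.464   0.275   0.6  ] along [-32.2 -31.9  -2.1   0.1] med res 2.25
```

The scene view puts the bushing at lateral offset 0.0, along about -0.5, with a small yaw error. The top view is too occluded to use. I'll lower it to about 10 mm above the seat.

Call:
servo_tool(
  commands=[1, 0.05, 0, -1.5, 0, 0, 0, 1, 0, 0, -2.5, 0, 0, 0, 1, 0, 0, -2.5, 0, 0, 0, 1, 0, 0, -2.5, 0, 0, 0, 1, 0, 0, -2, 0, 0, 0, 1, 0, 0, -1.5, 0, 0, 0, 1, 0, 0, -1, 0, 0, 0, 1, 0, 0, -0.5, 0, 0, 0, 1, 0, 0, 0, 0, 0, 0, 1, 0, 0, 0, 0, 0, 0, 1, 0, 0, 0, 0, 0, 0],
  newtons=45,
)

```text
time: 9.88
position: [622.2, 155.6, 62.9]
orientation: [0.001, -0.189, 0.982, 0.0]
force: [0.7, 0.5, -3.3]
opening: 0.568
```

```bash
python3 snap.py 5 180 90 140 130 330 220 140 130; python3 m4.py 5 64 350 240 430 335 200 110 245 145
```

```text
9.975 [622.  155.6  62.6] [-0.43 -0.12 -3.79] [0.055 0.027 0.018] 0.5654851054632565
scene 653 lat,z,yawerr,pitch [2.1300e-01 6.6652e+01 2.2000e-02 6.6000e-02] along [-30.7 -28.4  29.3  29.9] med res 2.54
top 11 lat,z,yawerr,pitch [26.746 71.857  0.892  0.114] along [-29.5 -29.4  -2.8  -0.9] med res 0.72
```

View pics/c5.png

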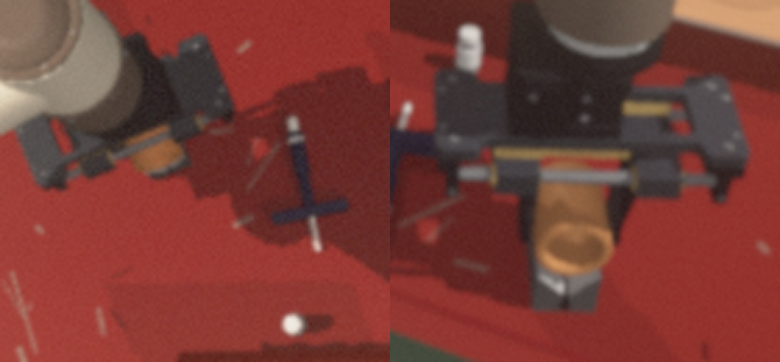

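The bushing sits right over the V in the right crop, end ring at (575,248) and block at (565,290). Lowering slowly while watching the force.

Call:
servo_tool(
  commands=[1, 0, 0, -0.2, 0, 0, 0, 1, 0, 0, -0.2, 0, 0, 0, 1, 0, 0, -0.2, 0, 0, 0, 1, 0, 0, -0.15, 0, 0, 0, 1, 0, 0, 0, 0, 0, 0, 1, 0, 0, 0, 0, 0, 0],
)

```text
time: 10.72
position: [621.9, 155.4, 54.7]
orientation: [0.0, -0.189, 0.982, -0.0]
force: [0.1, 0.5, -3.8]
opening: 0.565
```

Call:
servo_tool(
  commands=[1, 0, 0, -0.05, 0, 0, 0, 1, 0, 0, -0.05, 0, 0, 0, 1, 0, 0, 0, 0, 0, 0, 1, 0, 0, 0, 0, 0, 0],
)

```text
time: 11.22
position: [621.8, 155.5, 53.6]
orientation: [0.0, -0.189, 0.982, 0.0]
force: [0.4, 0.3, -3.7]
opening: 0.569
```

Call:
servo_tool(
  commands=[1, 0, 0, -0.05, 0, 0, 0, 1, 0, 0, 0, 0, 0, 0, 1, 0, 0, 0, 0, 0, 0],
)

```text
time: 11.6
position: [621.8, 155.4, 53.2]
orientation: [0.0, -0.189, 0.982, 0.0]
force: [0.7, 0.5, -4.0]
opening: 0.566
```

Call:
servo_tool(
  commands=[1, 0, 0, -0.05, 0, 0, 0, 1, 0, 0, 0, 0, 0, 0, 1, 0, 0, 0, 0, 0, 0],
)

```text
time: 11.98
position: [621.9, 155.4, 52.7]
orientation: [0.0, -0.189, 0.982, -0.0]
force: [-0.3, 0.4, -4.0]
opening: 0.569
```

Call:
servo_tool(
  commands=[1, 0, 0, -0.05, 0, 0, 0, 1, 0, 0, 0, 0, 0, 0, 1, 0, 0, 0, 0, 0, 0],
)

```text
time: 12.35
position: [622.1, 155.3, 52.5]
orientation: [0.0, -0.189, 0.982, -0.0]
force: [1.1, -0.9, -1.9]
opening: 0.563
```

Call:
servo_tool(
  commands=[1, 0, 0, -0.03, 0, 0, 0, 1, 0, 0, 0, 0, 0, 0, 1, 0, 0, 0, 0, 0, 0],
)

```text
time: 12.72
position: [622.1, 155.3, 52.4]
orientation: [0.0, -0.189, 0.982, -0.0]
force: [-0.8, -2.3, 3.3]
opening: 0.568
```

```bash
python3 -c "
from h import *
o=get_obs();print(o['force'].round(2),o['wrist_torque'].round(3),o['position'].round(2))
f=o['force'];print('along',f[0]*.928+f[1]*.371,'lat',-.371*f[0]+.928*f[1])"
```

```text
[-0.78 -2.31  3.29] [-0.656  0.215 -0.041] [622.05 155.32  52.44]
along -1.5781313025134465 lat -1.852280478534052
```

The +y face is carrying a little more load: lateral force is about -1.9 N, and the stiffness is about 17 N/mm. I'll shift about 0.15 mm towards -y of the block and continue down.

Call:
servo_tool(
  commands=[1, 0.006, -0.014, 0, 0, 0, 0, 1, 0, 0, -0.03, 0, 0, 0, 1, 0, 0, 0, 0, 0, 0, 1, 0, 0, 0, 0, 0, 0],
)

```text
time: 13.22
position: [622.1, 155.3, 52.4]
orientation: [0.0, -0.189, 0.982, -0.0]
force: [-2.0, -3.6, 5.9]
opening: 0.565
```

```bash
cat > f.py <<'E'
from h import *
o=get_obs();f=o['force'];print(o['time'],f.round(2),o['wrist_torque'].round(3),o['position'].round(2),o['opening'])
print('along',f[0]*.928+f[1]*.371,'lat',-.371*f[0]+.928*f[1])
E
python3 f.py
```

```text
13.225 [-2.03 -3.62  5.9 ] [-0.616  0.514 -0.137] [622.09 155.31  52.41] 0.564515230801818
along -3.230703772318512 lat -2.6058968413493506
```

Call:
servo_tool(
  commands=[1, -0.01, -0.026, 0, 0, 0, 0, 1, 0, 0, -0.03, 0, 0, 0, 1, 0, 0, 0, 0, 0, 0, 1, 0, 0, 0, 0, 0, 0],
)

```text
time: 13.72
position: [622.1, 155.3, 52.4]
orientation: [0.001, -0.189, 0.982, 0.0]
force: [-1.8, -2.3, 7.1]
opening: 0.569
```

```bash
python3 f.py;  python3 snap.py 6 180 90 140 130 350 250 100 90; python3 m4.py 6 55 350 240 430 335 200 110 245 145
```

```text
13.725 [-1.82 -2.29  7.08] [-0.429  0.643 -0.107] [622.09 155.27  52.39] 0.5690536041201237
along -2.5348989163117857 lat -1.4511688161608869
13.825 [622.1 155.3  52.4] [-2.19 -1.14  6.22] [-0.442  0.688 -0.097] 0.5690095216385546
scene 671 lat,z,yawerr,pitch [ 5.6000e-01  5.7104e+01 -5.3000e-02  3.7000e-02] along [-30.  -28.5  29.6  30.6] med res 2.65
top 4 lat,z,yawerr,pitch [ 87.024 105.093   3.386   1.781] along [-28.6 -28.   -3.   -1.5] med res 0.0
```

View pics/c6.png

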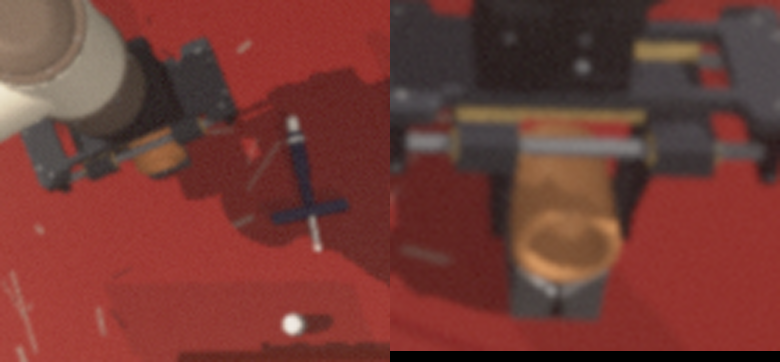

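The right crop shows the bushing lying in the V, end ring at (567,245) and block at (557,290), with its ends at ±30 mm so it is centred. The wrist shows a pitch moment of about 0.7 Nm, so I'll follow it with a small tilt and press further.

Call:
servo_tool(
  commands=[1, -0.01, -0.01, 0, -0.004, 0.009, -0.003, 1, 0, 0, -0.03, 0, 0, 0, 1, 0, 0, 0, 0, 0, 0, 1, 0, 0, 0, 0, 0, 0],
)

```text
time: 14.32
position: [622.1, 155.3, 52.4]
orientation: [-0.004, -0.188, 0.982, -0.001]
force: [-2.9, -1.4, 7.4]
opening: 0.565
```

```bash
python3 f.py
```

```text
14.325 [-2.85 -1.35  7.42] [-0.401  0.757  0.01 ] [622.11 155.31  52.39] 0.565358961583959
along -3.1476762913483123 lat -0.19610745762536563
```

Call:
servo_tool(
  commands=[1, -0.01, 0, -0.06, 0, 0, 0, 1, 0, 0, 0, 0, 0, 0, 1, 0, 0, 0, 0, 0, 0],
)

```text
time: 14.7
position: [622.1, 155.3, 52.4]
orientation: [-0.004, -0.188, 0.982, -0.001]
force: [-3.2, -2.6, 11.2]
opening: 0.565
```

```bash
python3 f.py
```

```text
14.7 [-3.23 -2.59 11.19] [-0.449  0.979 -0.006] [622.12 155.29  52.36] 0.564948910145075
along -3.9608083332735813 lat -1.201756045662291
```

Call:
servo_tool(
  commands=[1, 0, 0, 0, -0.004, 0.009, 0, 1, -0.01, -0.01, 0, -0.004, 0.009, 0, 1, 0, 0, 0, 0, 0, 0, 1, 0, 0, 0, 0, 0, 0],
)

```text
time: 15.2
position: [622.1, 155.3, 52.4]
orientation: [-0.013, -0.188, 0.982, -0.003]
force: [-3.1, -1.8, 10.6]
opening: 0.567
```

```bash
python3 f.py
```

```text
15.2 [-3.13 -1.78 10.58] [-0.348  0.864 -0.   ] [622.14 155.29  52.41] 0.5666464399453274
along -3.561462382951511 lat -0.49237374998657457
```

I'll check the pitch directly with a cylinder fit on the outer surface only, leaving out the bore.

```bash
cat > m5.py <<'E'
from h import *
import sys
from scipy.optimize import least_squares
def run(tag,roi,zc):
    n='scene'
    I=np.load(f'pics/{n}{tag}.npz'); p,d=I['p'],I['d']; C=cloud(n,p,d); hsv=cv2.cvtColor(p,cv2.COLOR_RGB2HSV)
    r=np.zeros((400,640),bool); r[roi[1]:roi[3],roi[0]:roi[2]]=1
    bro=r&(hsv[...,0]>7)&(hsv[...,0]<22)&(hsv[...,1]>90)&(d>0)&(np.linalg.norm(C[...,:2]-[621,154.5],axis=-1)<45)&(abs(C[...,2]-zc)<30)
    P=C[cv2.erode(bro.astype(np.uint8),np.ones((3,3)))>0]
    u=np.array([np.cos(np.deg2rad(21.8)),np.sin(np.deg2rad(21.8))]);nn=np.array([-u[1],u[0]])
    a=(P[:,:2]-[621.2,154.5])@u; b=(P[:,:2]-[621.2,154.5])@nn; z=P[:,2]
    q=np.array([0,zc,0,0.])
    for it in range(8):
        R=np.hypot(b-q[0]-q[2]*a,z-q[1]-q[3]*a); k=(R>22.5)&(R<29)&(z>q[1]+5)&(abs(a)<27)
        q=least_squares(lambda q:np.hypot(b-q[0]-q[2]*a,z-q[1]-q[3]*a)[k]-25,q,loss='soft_l1').x
    print(tag,k.sum(),'a range',a[k].min().round(1),a[k].max().round(1),'lat,z,yaw,pitch',q.round(3))
if len(sys.argv)>1: 
    p,d=read_camera('scene'); np.savez(f'pics/scene{sys.argv[1]}.npz',p=p,d=d)
    run(sys.argv[1],(350,240,430,335),55.4)
run('4',(380,205,430,270),205.4);run('5',(350,240,430,335),65.6);run('6',(350,240,430,335),55.4)
E
python3 m5.py 7
```

```text
7 326 a range -26.9 27.0 lat,z,yaw,pitch [ 6.940e-01  5.565e+01 -2.700e-02  2.300e-02]
4 521 a range -26.4 27.0 lat,z,yaw,pitch [ 6.33000e-01  2.05397e+02 -5.00000e-03 -1.10000e-02]
5 340 a range -26.4 26.8 lat,z,yaw,pitch [ 1.1520e+00  6.5355e+01 -1.5000e-02  5.3000e-02]
6 331 a range -26.4 26.9 lat,z,yaw,pitch [ 9.1900e-01  5.5604e+01 -2.6000e-02  3.2000e-02]
```

The seated height fits at 55.65 mm against the ideal 55.4 mm. Lateral and yaw are small, and the pitch of about 0.02 is within the fit's scatter. I'll bring the push up to 15 N.

Call:
servo_tool(
  commands=[1, -0.01, -0.01, -0.03, 0, 0, 0, 1, 0, 0, -0.04, 0, 0, 0, 1, 0, 0, 0, 0, 0, 0, 1, 0, 0, 0, 0, 0, 0, 1, 0, 0, 0, 0, 0, 0],
)

```text
time: 15.88
position: [622.1, 155.3, 52.4]
orientation: [-0.013, -0.188, 0.982, -0.003]
force: [-4.7, -2.8, 11.9]
opening: 0.567
```

```bash
python3 f.py
```

```text
15.875 [-4.72 -2.78 11.89] [-0.318  1.142  0.011] [622.15 155.3   52.39] 0.5673599012280517
along -5.414281297942072 lat -0.8249165895298951
```

Call:
servo_tool(
  commands=[1, -0.05, -0.02, 0, 0, 0, 0, 1, -0.02, -0.02, -0.03, 0, 0, 0, 1, 0, 0, 0, 0, 0, 0, 1, 0, 0, 0, 0, 0, 0, 1, 0, 0, 0, 0, 0, 0],
)

```text
time: 16.5
position: [622.1, 155.3, 52.3]
orientation: [-0.012, -0.188, 0.982, -0.003]
force: [-4.4, -1.0, 11.9]
opening: 0.565
```

```bash
python3 f.py
```

```text
16.5 [-4.37 -0.96 11.94] [-0.135  0.932 -0.061] [622.11 155.28  52.33] 0.5650819817137422
along -4.410407878823206 lat 0.7287814174186931
```

Call:
servo_tool(
  commands=[1, -0.05, -0.02, -0.04, 0, 0, 0, 1, 0, 0, -0.04, 0, 0, 0, 1, 0, 0, 0, 0, 0, 0, 1, 0, 0, 0, 0, 0, 0, 1, 0, 0, 0, 0, 0, 0, 1, 0, 0, 0, 0, 0, 0],
)

```text
time: 17.25
position: [622.1, 155.3, 52.3]
orientation: [-0.011, -0.189, 0.982, -0.003]
force: [-4.4, -1.1, 14.4]
opening: 0.56
```

```bash
python3 f.py
```

```text
17.25 [-4.42 -1.13 14.42] [-0.062  1.031 -0.059] [622.11 155.29  52.32] 0.5597577446246796
along -4.523603378496632 lat 0.5872904473470024
```

The push is 14.4 N and the lateral force is nearly zero. I'll hold to check it is steady, then take a last look.

Call:
servo_tool(
  commands=[1, 0, 0, 0, 0, 0, 0, 1, 0, 0, 0, 0, 0, 0, 1, 0, 0, 0, 0, 0, 0, 1, 0, 0, 0, 0, 0, 0, 1, 0, 0, 0, 0, 0, 0, 1, 0, 0, 0, 0, 0, 0, 1, 0, 0, 0, 0, 0, 0, 1, 0, 0, 0, 0, 0, 0],
)

```text
time: 18.25
position: [622.1, 155.3, 52.3]
orientation: [-0.011, -0.189, 0.982, -0.003]
force: [-3.8, -0.2, 15.3]
opening: 0.564
```

```bash
python3 f.py; python3 m5.py 8 | head -1; python3 snap.py 9 180 90 140 130 350 250 100 90; python3 m4.py 9 55 350 240 430 335 200 110 245 145|head -1; python3 f.py
```

```text
18.25 [-3.79 -0.17 15.29] [-0.154  1.05  -0.079] [622.13 155.28  52.33] 0.5637627853735551
along -3.577284002079926 lat 1.2437582284322861
8 327 a range -26.8 26.8 lat,z,yaw,pitch [ 1.1750e+00  5.5515e+01 -4.4000e-02  3.3000e-02]
18.4 [622.1 155.3  52.3] [-3.31 -0.6  14.87] [-0.106  0.987 -0.079] 0.564796570873416
scene 669 lat,z,yawerr,pitch [ 4.3700e-01  5.7143e+01 -5.3000e-02  2.1000e-02] along [-29.6 -28.4  29.8  30.7] med res 2.44
18.4 [-3.31 -0.6  14.87] [-0.106  0.987 -0.079] [622.1  155.27  52.32] 0.564796570873416
along -3.2986287687418905 lat 0.6691189300981408
```

View pics/c9.png

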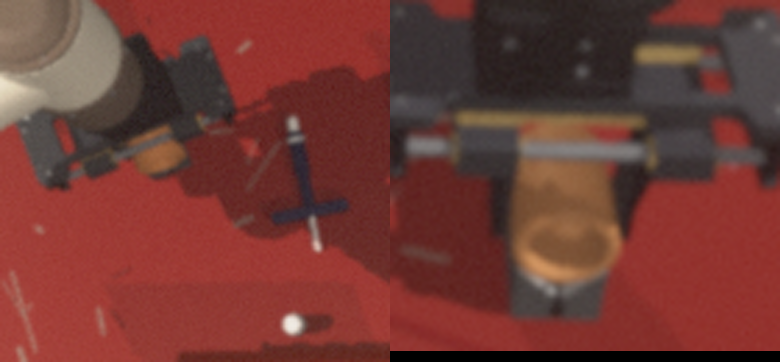

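The push is steady at 14.9–15.3 N with a lateral force of about 1 N, so each face carries about 13 N. The last yaw and pitch fits (-0.04, 0.03) come from a surface partly hidden by the fingers. The unoccluded fit in the same grip gave -0.005 and -0.011. The z-torque is only -0.08 Nm, too little to turn the tube in the pads, and the seat height matches. The thimble at (292,324) and the micrometer at (310,205) in the left crop have not moved. Handing in.

```bash
python3 -c "
from plant import *
print(close_job()); o=get_obs(); print(o['time'],o['force'],o['position'])"
```

```text
the job is handed in; nothing more can be done
None
the job is handed in; nothing more can be done
```

I lifted the bushing 19 mm, drew it 120 mm level off the grey stand's peg and carried it over the bystanders. I then lowered it into the V and handed the job in at about 18.4 s, with the fingers still gripping it and pressing it down. No verdict was reported.

- **Push:** the last readings were 14.9–15.3 N on top of the bushing's weight and steady. The sideways force was about 1 N, which works out at roughly 13 N on each V face. A lengthwise force of about 3.5 N remained, likely friction along the V.
- **Position:** the bushing was centred along the block to within about 1 mm. It was about 1 mm off sideways, and its axis height fitted at 55.5 mm against the ideal 55.4 mm.
- **Bystanders:** the micrometer and thimble had not moved in the last picture. I did not measure the tilting bin, but the path kept well clear of it.
- **Check that disagreed:** the last camera fits, partly hidden by the fingers, gave a yaw of −0.04 to −0.05 rad and a pitch of 0.02–0.03 rad. At worst that is right at the 0.06 rad limit. An unobstructed fit in the same grip had read about 0.01 rad. The seat height and low twisting torque also point to it lying true, so I put the later values down to the obstructed view.

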